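Hang the caddy on the wash counter's rail

TASK

Pick up the small steel caddy and hang it on the rail: feed the shoe at its back into the rail's open end and slide it along gently, never forcing it, until the sprung pin of the latch has ridden over the front roller and dropped between the shoe's two rollers. Leave the caddy hanging there by itself, and leave the bottles, cups and dish where they are.

Things in the scene. Friction and masses are not known exactly. Their poses are not given: they have to be found in the camera images.
- caddy: Loose steel caddy, 210-340 g, standing on its tray: tray, upright back plate, black grip on top, white shoe behind the plate. Origin: below the shoe's centre, level with the tray's underside; z up, x from shoe to tray, y along the shoe (+y end enters the rail first). In mm: tray x 15 to 85, y +-32, z 0 to 21; plate x 12 to 15, y +-25, z 0 to 93. Let go on the rail it sags up to 0.12 rad.
- shoe (a point): Centre of the caddy's shoe, at (0, 0, 75) mm in the caddy, same axes. In mm from here: body x +-5.65, y -18 to 28, z -11 to 1; above it two fixed rollers of radius 7 lying across x at y -9 and +9, tops at z 11; a 30 degree ramp rises from the front end (y 28) to the front roller. Neck to the plate: z +-3, y -16 to 24.
- grip (a point): Centre of the caddy's grip block, at (40, 0, 111) mm in the caddy, same axes: 30 (x) by 18 (y) by 36 (z) mm, below it an arm 4 thick of the same width, nothing above. Take it from above, fingers closing along y.
- stand: Fixed foot and two posts that carry the rail. Origin: on the counter right below the rail's middle; z up, y along the rail from its open end (y -130 mm) to the capped end (+130), x to the slot side, where the caddy hangs. Posts at x -36 to -12, y +-85, 206 tall. Rail and latch are clamped by hand: their exact height and place are not measured, only felt or seen.
- rail_nominal (a point): Fixed to the stand at (0, 0, 175) mm: the nominal middle of the rail's axis. The C-section rail's true axis is up to 8 mm higher or lower (level, no sideways error). About its axis: outside x +-9.9, z +-15.25 (flat top); inside x +-6.9, z +-12.25; slot in the +x side z +-4.25. Play of shoe and neck 1.25 mm a side, no funnel. It gives way to nothing: rigid.
- pin (a joint): Lift of the latch's sprung pin, m: 0 down, about 0.0055-0.008 on top of a roller, about 0.002-0.0045 at home between the rollers. The latch (black housing 20 by 26 mm on the rail, steel pin head above) is clamped 150 to 200 mm from the open end. Spring 1.5 N + 0.25 N/mm: up to about 10 N along the rail to pass the roller. A rigid stop meets the shoe 1.5 mm past home.
- flask: bystander: steel bottle 210 mm tall, origin at its foot
- drink: bystander: clear bottle 190 mm tall, origin at its foot
- mug: bystander: white mug 90 mm tall, origin at its foot
- cup: bystander: steel cup 60 mm tall, 72 mm wide, origin at its foot
- jar: bystander: glass jar 100 mm tall, origin at its foot
- dish: bystander: plain steel dish 100 by 75 by 22 mm without shoe or grip, origin at its foot
- thermos: bystander: blue flask 160 mm tall, origin at its foot
Not all that is in view belongs to the job. What is shaped like the caddy but yellow is not meant.

How it is judged (in metres and radians):
On the way, in this order (a step that is already met when the one before it is completed fails the run):
1. the caddy's shoe is inside the rail's open end, short of the latch (y of shoe in the frame of rail_nominal between -0.13 and -0.02 m and x of shoe in the frame of rail_nominal between -0.005 and 0.005 m and z of shoe in the frame of rail_nominal between -0.012 and 0.012 m and value of joint pin below 0.001 m), for 0.1 s.
2. the shoe's front roller lifts the pin (y of shoe in the frame of rail_nominal between -0.02 and 0.09 m and x of shoe in the frame of rail_nominal between -0.005 and 0.005 m and z of shoe in the frame of rail_nominal between -0.012 and 0.012 m and value of joint pin above 0.0052 m), for 0.02 s.
At the end, for the whole second after the job is handed in: The caddy hangs at rest from the rail, upright within 0.2 rad, the pin dropped between the shoe's rollers (lift 1.5 to 5 mm); the shoe's centre within 5 mm of the rail's axis sideways, within 12 mm of its nominal height, and 5 to 85 mm past the rail's middle, where the latch is (y of shoe in the frame of rail_nominal between 0.005 and 0.085 m and x of shoe in the frame of rail_nominal between -0.005 and 0.005 m and z of shoe in the frame of rail_nominal between -0.012 and 0.012 m and value of joint pin between 0.0015 and 0.005 m and angle between caddy's own z axis and vertical below 0.2 rad and linear speed of caddy below 0.02 m/s); the robot touches nothing.
It fails at once if the caddy is forced against the rail, its latch or its stand (more than 30 N) (contact force between caddy and stand above 30 N).
It fails at once if a bystander is moved by more than 3 cm (distance of any of flask, drink, mug, cup, jar, dish, thermos from where it was at the start of the episode above 0.03 m).
It also fails if it takes over 64 s, if anything falls off the work surface, if the arm or the gripper's body presses on something with over 40 N, if the wrist force passes 120 N, or if a joint passes its speed limit or range.

ROBOT

A 6-joint arm with a two-finger parallel gripper is mounted at the origin on the work surface. World frame = base frame: x ahead of the robot, y to its left, z up, the work surface at z = 0. Lengths are in mm, angles in rad, forces in N, time in s.
With the tool pointing down it reaches from about 275 to 1000 mm from the base axis. Payload 8.4 kg.
Tool frame: the origin (TCP) lies midway between the tips of the shut fingers; the grasp point (between the pads) lies 19 mm behind it; z points along the fingers, y is the line along which they close (so a half turn about z gives the same grasp; the last joint's range is limited). The gripper opens to 85 mm and grips with 20 to 120 N. Pads are 22 mm wide; open, the fingers measure 114 mm over their backs; the gripper's body (76 mm by 85 mm) begins 54 mm behind the grasp point. The pads swing forward as they close: fully open they stand 13 mm farther back than shut.
Start: joints at [1.202, 0.353, 1.633, -0, 1.155, -0.002], TCP at [224.143, 583.428, 231.281] pointing down, gripper open.
Joint ranges: [-2.63, 2.63], [-0.92, 2.1], [0.06, 2.66], [-1.3, 4.44], [0, 2.69], [-3.02, 3.02]. Speed limits (rad/s): [2.22, 2.22, 2.79, 3.14, 3.14, 3.14].

INTERFACE

Orientations are given as [roll, pitch, yaw] about the fixed x, y, z axes, in that order (R = Rz(yaw) Ry(pitch) Rx(roll)).
In Python, from rig import r gives the robot as it stands.
- The arm moves only by the tool servo_tool, never from a script. Its argument "deltas" is a list of rows, each an object of numbers: "x", "y", "z": the shift along the world's x, y, z in mm; "rx", "ry", "rz": the turn, a rotation vector about the world's x, y, z in rad; "gripper": the gripper's target within -1 to 1 (fully open at 1, half-way at 0, shut at -1). A call has 1 to 10 rows; each row is the pose to reach, as a shift and turn from the pose commanded when the call began; what a row does not reach only later rows make up. A row lasts 1/10 s, in which the tool goes at most 50 mm and 8.59 degrees, less where a joint would pass 70% of its speed; a pose out of reach is approached as far as the arm can. A call with a gripper value outside its range is refused whole. The fingers move at their own pace and stop on an object; "newtons" is the grip in N (left out, the last holds). Time passes only in rows, so rows that repeat a pose let the fingers close. It gives the time, the measured TCP pose, the force, the opening and the grip force at its end, in the units of the state.
- r.sense(): the state, without advancing time (a new reading comes with each control period).
- r.grab_frame(name): name is "scene" or "top"; returns the picture (480x640x3 uint8, blue, green, red); there is no depth.
- r.camera_params(name): a dict with "mtx" (3x3 intrinsics, pixels), "eye" and "orientation" of the camera in the world. Camera axes: x right, y down, z forward; pixel columns grow to the right and rows downward; lengths in mm; the calibration is good to about 2 mm. A picture is of the moment at which its call begins. camera_params takes no time and is no camera call.
- r.sign_off(): hands the job in; it is judged then, once.
Trained networks look in the newest picture that a camera, given by its name, has taken for a name from the list of things; names that differ only in an ending like _2 or _b are one class to them, and where a whole thing is asked for, a point or a joint stands for the part that bears it (a point fixed in the world has none). Each returns a list of dicts, best first, with "conf" (0 to 1); they miss things now and then, are a little off and sometimes report something else, mostly with a low value. They report only what shows in the picture. A call takes as long as a camera call. They do not tell look-alikes from the thing itself.
- r.recognise(name, camera): "box" ([left, top, width, height] in pixels, round what is visible of it).
The state is a dict: "clock": time; "qpos": joint angles; "qvel": joint speeds; "joint_efforts": joint torques, N m; "eef_pos": TCP position; "tcp_rot": TCP orientation; "contact_force": force on the tool from outside, world axes, zero at the start; "wrist_torque": the same for the moment, N m; "opening": opening from 0.0 (shut) to 1.0 (fully open); "grasp_force": force on a finger pad.
Only numpy, scipy, OpenCV 4.12 (cv2) and the standard library are available. Lean on these libraries where they do the work, as an engineer would, in place of code of your own. Each camera call takes 0.05 s, during which the arm holds its last target. There are 200 camera calls.

## Working session

There is one attempt and no reset: what is moved stays moved. The work goes in short steps, Python scripts to look and compute and a tool call to move; the robot and the scene stay as the last step left them, time stands still between calls to the robot, and variables do not carry over. Pictures are saved under pics/ and viewed, at most 10 in all, crops included, and the job is handed in when it is done.

Besides the shell and the picture viewer there is one more tool, called after "Emit:" by a JSON object that holds its "api" and its "payload", one argument or row to a line. servo_tool: Moves the arm, as the interface text tells. Its arguments: {"type":"object","properties":{"deltas":{"type":"array","items":{"type":"object","properties":{"x":{"type":"number"},"y":{"type":"number"},"z":{"type":"number"},"rx":{"type":"number"},"ry":{"type":"number"},"rz":{"type":"number"},"gripper":{"type":"number"}}}},"newtons":{"type":"number"}},"required":["deltas"]}

```bash
mkdir -p pics; ls; python3 - <<'E'
from rig import r
import cv2
for c in("scene","top"):
    cv2.imwrite(f"pics/{c}0.png",r.grab_frame(c)); print(c,r.camera_params(c))
    for n in("caddy","shoe","grip","stand","pin","dish","flask","drink","mug","cup","jar","thermos"):
        print(n,[(d["box"],round(d["conf"],2)) for d in r.recognise(n,c)][:4])
print(r.sense())
E
```

```text
pics
scene {'mtx': array([[573.66672199,   0.        , 326.92823847],
       [  0.        , 573.66672199, 234.98938066],
       [  0.        ,   0.        ,   1.        ]]), 'eye': array([1366.54627257, -361.20723655, 1302.20521756]), 'orientation': array([-2.49571313e+00,  1.11244601e-03,  1.15413657e+00])}
caddy [([151.9, 251.2, 34.1, 40.5], 0.94), ([198.0, 262.3, 35.0, 52.5], 0.61)]
shoe [([197.7, 261.2, 34.0, 50.1], 0.69), ([151.3, 251.4, 35.0, 40.3], 0.56), ([225.3, 327.8, 49.7, 45.7], 0.24), ([306.2, 165.8, 97.8, 76.8], 0.18)]
grip [([196.4, 262.8, 35.1, 49.9], 0.94), ([151.1, 250.3, 37.9, 40.8], 0.94), ([408.1, 142.0, 27.8, 50.2], 0.6)]
stand [([308.0, 168.5, 98.9, 77.5], 0.67)]
pin []
dish [([231.0, 205.2, 39.9, 38.6], 0.76)]
flask [([376.9, 265.6, 33.6, 61.6], 0.62)]
drink [([433.5, 238.4, 29.2, 54.6], 0.92)]
mug [([224.5, 329.7, 51.2, 45.3], 0.93)]
cup [([299.9, 288.3, 31.2, 35.1], 0.94), ([228.4, 209.3, 39.0, 34.0], 0.72)]
jar [([320.2, 315.3, 27.3, 40.0], 0.93), ([225.1, 328.0, 50.9, 46.4], 0.24)]
thermos [([409.4, 140.1, 29.2, 53.5], 0.96)]
top {'mtx': array([[446.978674
[... 998 characters left out ...]
 'qpos': array([ 1.20162556e+00,  3.53001358e-01,  1.63338819e+00,  7.72079626e-06,
        1.15523709e+00, -2.39408305e-03]), 'qvel': array([ 9.96740866e-04,  1.27934974e-04, -7.14770311e-05,  1.33617352e-03,
       -2.57855986e-04, -1.21551474e-03]), 'joint_efforts': array([ 2.21512157e-03, -6.05177522e+01, -3.42427146e+01,  1.36723165e-04,
        1.35536651e-03,  2.06092295e-05]), 'eef_pos': array([224.12327242, 583.42904122, 231.28518155]), 'tcp_rot': array([-3.14155869e+00, -7.14490840e-06,  2.77481286e+00]), 'contact_force': array([-0.66683453, -0.187346  ,  0.05298415]), 'wrist_torque': array([ 0.05661669, -0.01365158, -0.0049122 ]), 'grasp_force': 0.0, 'opening': 1.0036891266757504}
```

```bash
python3 - <<'E'
import cv2
s=cv2.imread("pics/scene0.png");t=cv2.imread("pics/top0.png")
cv2.imwrite("pics/sc.png",cv2.resize(s[130:380,130:480],None,fx=2.28,fy=2.28,interpolation=cv2.INTER_CUBIC))
cv2.imwrite("pics/tc.png",cv2.resize(t[130:350,150:500],None,fx=2.28,fy=2.28,interpolation=cv2.INTER_CUBIC))
a=cv2.resize(s[240:320,140:245],(800,600),interpolation=cv2.INTER_CUBIC)
b=cv2.resize(t[230:315,405:490],(600,600),interpolation=cv2.INTER_CUBIC)
cv2.imwrite("pics/cc.png",cv2.resize(cv2.hconcat([a,b]),(800,343)))
E
```

```text
(no output)
```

View pics/sc.png

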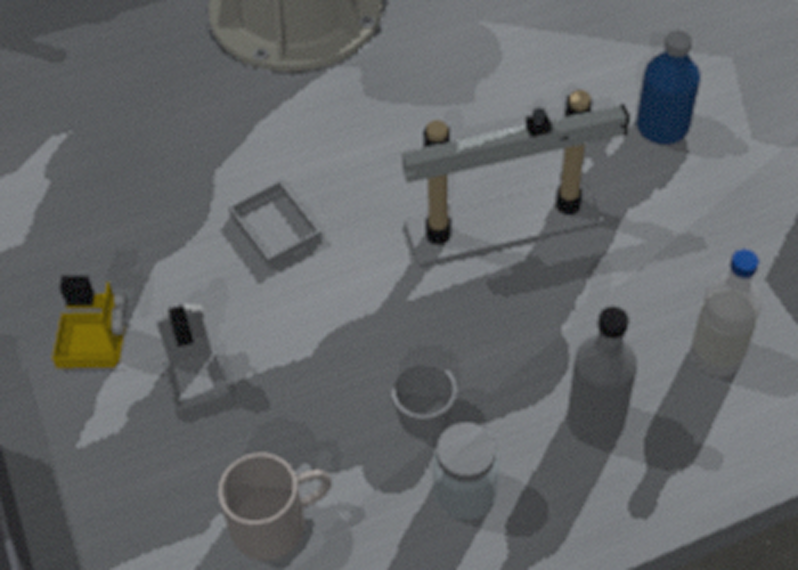

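View pics/tc.png

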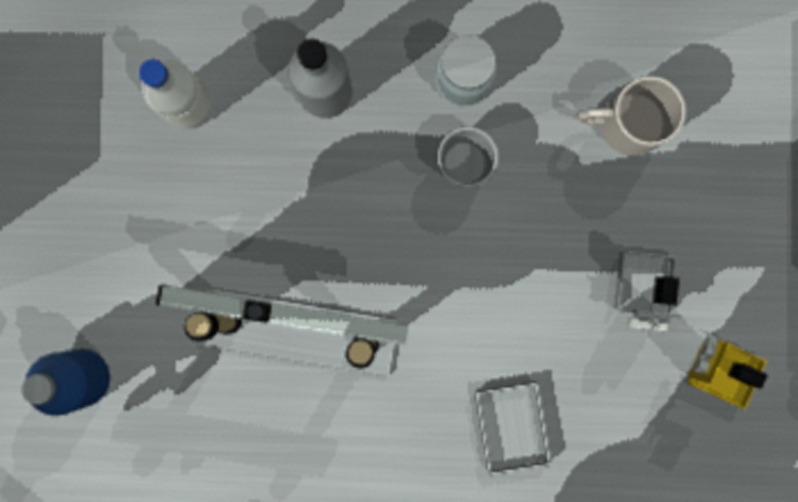

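View pics/cc.png

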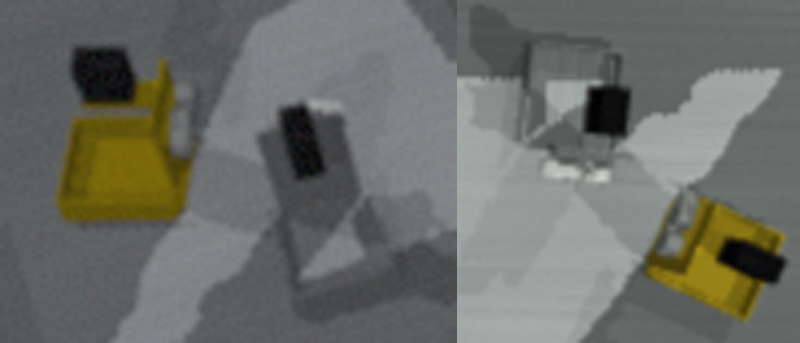

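The steel caddy (grip at top px (443,258), scene px (208,272)) is the target. Look-alikes are the yellow caddy (top px (478,294), scene (163,262)) and the plain dish (top px (374,317)). In the crop it is grey steel with a white shoe on the −x side. The rail's open end is at top px (327,276) and its black cap at (220,260). Next I'll fit poses by edges in both views.

```bash
cat > fit.py <<'E'
import cv2,numpy as np
from scipy.spatial.transform import Rotation as Ro
from scipy.optimize import differential_evolution as DE
from rig import r
C={}
for c in("scene","top"):
    p=r.camera_params(c); C[c]=(p["mtx"],np.array(p["eye"]),Ro.from_euler("xyz",p["orientation"]).as_matrix())
def proj(c,P):
    K,e,R=C[c]; q=(np.atleast_2d(P)-e)@R@K.T; return q[:,:2]/q[:,2:]
def ray(c,uv,z):
    K,e,R=C[c]; d=R@np.linalg.inv(K)@np.array([*uv,1]); return e+d*(z-e[2])/d[2]
def grad(img):
    g=cv2.GaussianBlur(cv2.cvtColor(img,cv2.COLOR_BGR2GRAY).astype(np.float32),(0,0),1.0)
    return cv2.Sobel(g,cv2.CV_32F,1,0)/8,cv2.Sobel(g,cv2.CV_32F,0,1)/8
def box(x0,x1,y0,y1,z0,z1):
    """visible edges: top face, +x face"""
    a,b,c,d=(x0,y0,z1),(x1,y0,z1),(x1,y1,z1),(x0,y1,z1); e,f=(x1,y0,z0),(x1,y1,z0)
    return [(a,b),(b,c),(c,d),(d,a),(e,f),(b,e),(c,f)]
def place(E,p):
    x,y,yaw=p[:3]; dz=p[3] if len(p)>3 else 0
    R=Ro.from_euler("z",yaw).as_matrix(); return [(R@np.array(a)+[x,y,dz],R@np.array(b)+[x,y,dz]) for a,b in E]
def score(p,E,G):
    s=0
    for c,(gx,gy) in G.items():
        for a,b in place(E,p):
            uv=proj(c,np.array([a,b])); d=uv[1]-uv[0]; L=np.hypot(*d)+1e-6; n=np.array([-d[1],d[0]])/L
            t=uv[0]+d*np.linspace(.04,.96,max(3,int(L)))[:,None]; m=t.astype(np.float32)
            v=[cv2.remap(g,m[:,:1],m[:,1:],cv2.INTER_LINEAR).ravel() for g in(gx,gy)]
            s+=np.minimum(np.abs(v[0]*n[0]+v[1]*n[1]),15).mean()*min(L,60)
    return -s
def fit(E,G,bounds): 
    o=DE(score,bounds,args=(E,G),seed=1,popsize=20,maxiter=120,tol=1e-6); return o.x,o.fun
RAIL=box(-9.9,9.9,-130,130,159.75,190.25)
CAD=box(25,55,-9,9,93,129)+box(15,85,-32,32,0,21)[:4]+box(12,15,-25,25,0,93)[:4]
E
python3 - <<'E'
from fit import *
I={c:cv2.imread(f"pics/{c}0.png") for c in C}; G={c:grad(I[c]) for c in C}
for uv in((326,276),(220,260)): print("rail",ray("top",uv,185))
for uv in((443,257),): print("grip",ray("top",uv,129), ray("scene",(207,268),129))
pa,pb=ray("top",(326,276),185),ray("top",(220,260),185); m=(pa+pb)/2; yaw=np.arctan2(*(pa-pb)[:2][[0,1]]*np.array([1,-1]))
print(m,yaw)
for g in(G,{"top":G["top"]},{"scene":G["scene"]}):
    x,f=fit(RAIL,g,[(m[0]-25,m[0]+25),(m[1]-25,m[1]+25),(yaw-.15,yaw+.15),(-9,9)]); print("rail",x.round(3),f)
    if len(g)==2: rail=x
q=ray("top",(443,257),129); 
for g in(G,{"top":G["top"]},{"scene":G["scene"]}):
    x,f=fit(CAD,g,[(q[0]-65,q[0]-15),(q[1]-25,q[1]+25),(-.35,.35)]); R=Ro.from_euler("z",x[2]).as_matrix(); print("cad",x.round(3),f,"grip",(R@[40,0,0])[:2]+x[:2])
    if len(g)==2: cad=x
out=[]
for c in C:
    for E,p,(u,v,w,h) in((RAIL,rail,(305,165,105,80) if c=="scene" else (210,245,125,60)),(CAD,cad,(185,250,60,70) if c=="scene" else (405,225,70,70))):
        k=min(400/w,300/h); im=cv2.resize(I[c][v:v+h,u:u+w],None,fx=k,fy=k,interpolation=cv2.INTER_CUBIC)
        for a,b in place(E,p):
            t=((proj(c,np.array([a,b]))-[u,v]+.5)*k).round().astype(int); cv2.line(im,t[0].tolist(),t[1].tolist(),(0,0,255),1)
        o=np.zeros((300,400,3),np.uint8); o[:im.shape[0],:im.shape[1]]=im[:300,:400]; out.append(o)
cv2.imwrite("pics/ov.png",cv2.vconcat([cv2.hconcat(out[:2]),cv2.hconcat(out[2:])]))
E
```

```text
rail [481.04453113 -21.46793468 185.        ]
rail [512.60834965 233.3418783  185.        ]
grip [ 534.20113106 -313.3623674   129.        ] [ 530.81586924 -314.75703982  129.        ]
[496.82644039 105.93697181 185.        ] -0.12324426177079492
rail [ 4.99561e+02  1.04887e+02 -1.30000e-01  8.99500e+00] -3464.7005602325494
rail [ 5.02576e+02  1.01321e+02 -6.60000e-02 -8.28000e-01] -1897.0563239246605
rail [ 4.94153e+02  1.00777e+02 -1.39000e-01  3.41700e+00] -1730.7076869726181
cad [ 4.91443e+02 -3.27852e+02  2.70000e-01] -2820.5195770334117 grip [ 529.99427743 -317.18288469]
cad [ 4.98241e+02 -3.28142e+02  3.50000e-01] -1468.0202497958219 grip [ 535.81614416 -314.4260737 ]
cad [ 4.89307e+02 -3.24522e+02  2.05000e-01] -1472.4637086308664 grip [ 528.46723149 -316.36747824]
```

View pics/ov.png

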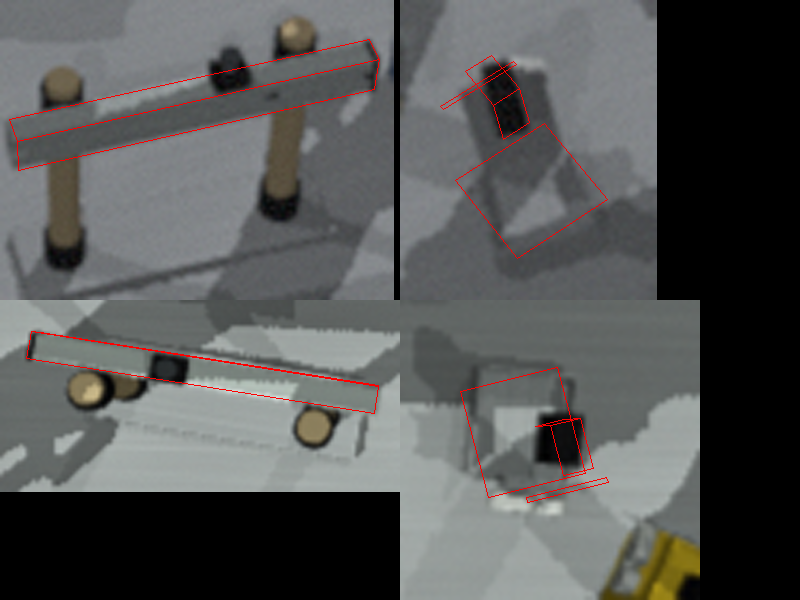

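```bash
cat > cad.py <<'E'
from fit import *
I={c:cv2.imread(f"pics/{c}0.png") for c in C}; G={c:grad(I[c]) for c in C}
W={"scene":(198,258,30,32),"top":(432,245,26,24)}
S={}
for c,(u,v,w,h) in W.items():
    g=cv2.cvtColor(I[c],cv2.COLOR_BGR2GRAY)[v:v+h,u:u+w].astype(float); print(c,np.percentile(g,[0,5,20,50,80]))
    S[c]=np.clip((55-g)/25,0,1); print((S[c]>.5).sum())
V=np.array([(x,y,z) for x in(25,55) for y in(-9,9) for z in(93,129)],float)
def cost(p):
    R=Ro.from_euler("z",p[2]).as_matrix(); s=0
    for c,(u,v,w,h) in W.items():
        uv=(proj(c,(V-[40,0,0])@R.T+[p[0],p[1],0])-[u,v]+.5)*8
        m=np.zeros((h*8,w*8),np.uint8); cv2.fillConvexPoly(m,cv2.convexHull(uv.round().astype(np.int32)),255)
        s+=((cv2.resize(m,(w,h),interpolation=cv2.INTER_AREA)/255-S[c])**2).sum()
    return s
o=DE(cost,[(505,560),(-340,-290),(-.4,.4)],seed=1,popsize=15,maxiter=60); print("grip",o.x,o.fun)
for y in np.arange(-.35,.36,.05):
    q=DE(lambda p:cost([*p,y]),[(505,560),(-340,-290)],seed=1,popsize=8,maxiter=25); R=Ro.from_euler("z",y).as_matrix(); p=[*(q.x-(R@[40,0,0])[:2]),y]
    print(round(y,2),q.x.round(1),round(q.fun,2),round(score(p,CAD,G)),round(score(p,CAD[7:],G)))
E
python3 cad.py
```

```text
scene [  8.    19.95  68.    99.5  125.  ]
109
top [  0.   12.   62.6 101.  146.4]
114
grip [ 5.34564325e+02 -3.14192196e+02 -3.97543863e-02] 31.30391203383314
-0.35 [ 534.1 -314. ] 64.72 -2179 -999
-0.3 [ 534.5 -314.4] 58.05 -2194 -994
-0.25 [ 534.2 -314. ] 52.97 -2317 -1049
-0.2 [ 535.3 -314.3] 46.74 -2333 -1062
-0.15 [ 534.9 -314.5] 41.17 -2452 -1159
-0.1 [ 534.5 -314.2] 35.46 -2557 -1232
-0.05 [ 534.4 -314.1] 31.51 -2578 -1249
-0.0 [ 534.6 -314. ] 35.03 -2516 -1204
0.05 [ 534.7 -314.4] 41.67 -2494 -1201
0.1 [ 534.7 -314.4] 49.3 -2495 -1228
0.15 [ 535.3 -314.1] 58.09 -2466 -1265
0.2 [ 534.  -313.9] 65.8 -2514 -1313
0.25 [ 534.5 -314.2] 72.83 -2507 -1346
0.3 [ 534.5 -313.9] 80.53 -2493 -1377
0.35 [ 534.5 -314.4] 87.08 -2521 -1422
```

Emit:
{"api": "servo_tool", "payload": {
  "deltas": [
    {"x":155,"y":-450,"z":30,"rz":0.16,"gripper":1},
    {"x":155,"y":-450,"z":30,"rz":0.16},
    {"x":155,"y":-450,"z":30,"rz":0.16},
    {"x":155,"y":-450,"z":30,"rz":0.16},
    {"x":155,"y":-450,"z":30,"rz":0.16},
    {"x":155,"y":-450,"z":30,"rz":0.16},
    {"x":155,"y":-450,"z":30,"rz":0.16},
    {"x":155,"y":-450,"z":30,"rz":0.16},
    {"x":155,"y":-450,"z":30,"rz":0.16},
    {"x":155,"y":-450,"z":30,"rz":0.16}
  ]
}}

```text
invalid input
```

Emit:
{"api": "servo_tool", "payload": {
  "deltas": [
    {"x":155,"y":-448,"z":-50,"rz":0.16},
    {"x":155,"y":-448,"z":-50,"rz":0.16},
    {"x":155,"y":-448,"z":-50,"rz":0.16},
    {"x":155,"y":-448,"z":-50,"rz":0.16},
    {"x":155,"y":-448,"z":-50,"rz":0.16},
    {"x":155,"y":-448,"z":-50,"rz":0.16},
    {"x":155,"y":-448,"z":-50,"rz":0.16},
    {"x":155,"y":-448,"z":-50,"rz":0.16},
    {"x":155,"y":-448,"z":-50,"rz":0.16},
    {"x":155,"y":-448,"z":-50,"rz":0.16}
  ]
}}

```text
invalid input
```

Emit:
{"api": "servo_tool", "payload": {
  "deltas": [
    {"x":40,"y":-45,"z":30,"rx":0,"ry":0,"rz":0.1,"gripper":1}
  ],
  "newtons": 60
}}

```text
clock: 1.4
eef_pos: [251.4, 550.9, 251.1]
tcp_rot: [-3.138, -0.002, 2.878]
contact_force: [1.1, 0.2, -0.2]
opening: 1.002
grasp_force: 0.0
```

Emit:
{"api": "servo_tool", "payload": {
  "deltas": [
    {"x":140,"y":-430,"z":10,"rx":0,"ry":0,"rz":0.1,"gripper":1},
    {"x":140,"y":-430,"z":10,"rx":0,"ry":0,"rz":0.1,"gripper":1},
    {"x":140,"y":-430,"z":10,"rx":0,"ry":0,"rz":0.1,"gripper":1},
    {"x":140,"y":-430,"z":10,"rx":0,"ry":0,"rz":0.1,"gripper":1},
    {"x":140,"y":-430,"z":10,"rx":0,"ry":0,"rz":0.1,"gripper":1},
    {"x":140,"y":-430,"z":10,"rx":0,"ry":0,"rz":0.1,"gripper":1},
    {"x":140,"y":-430,"z":10,"rx":0,"ry":0,"rz":0.1,"gripper":1},
    {"x":140,"y":-430,"z":10,"rx":0,"ry":0,"rz":0.1,"gripper":1},
    {"x":140,"y":-430,"z":10,"rx":0,"ry":0,"rz":0.1,"gripper":1},
    {"x":140,"y":-430,"z":10,"rx":0,"ry":0,"rz":0.1,"gripper":1}
  ],
  "newtons": 60
}}

```text
clock: 2.4
eef_pos: [395.2, 115.3, 264.0]
tcp_rot: [-3.14, 0.002, 2.969]
contact_force: [-0.7, 0.4, -0.2]
opening: 1.0
grasp_force: 0.0
```

Emit:
{"api": "servo_tool", "payload": {
  "deltas": [
    {"x":139,"y":-429,"z":-60,"rx":0,"ry":0,"rz":0.13,"gripper":1},
    {"x":139,"y":-429,"z":-60,"rx":0,"ry":0,"rz":0.13,"gripper":1},
    {"x":139,"y":-429,"z":-60,"rx":0,"ry":0,"rz":0.13,"gripper":1},
    {"x":139,"y":-429,"z":-60,"rx":0,"ry":0,"rz":0.13,"gripper":1},
    {"x":139,"y":-429,"z":-60,"rx":0,"ry":0,"rz":0.13,"gripper":1},
    {"x":139,"y":-429,"z":-60,"rx":0,"ry":0,"rz":0.13,"gripper":1},
    {"x":139,"y":-429,"z":-60,"rx":0,"ry":0,"rz":0.13,"gripper":1},
    {"x":139,"y":-429,"z":-60,"rx":0,"ry":0,"rz":0.13,"gripper":1},
    {"x":139,"y":-429,"z":-60,"rx":0,"ry":0,"rz":0.13,"gripper":1},
    {"x":139,"y":-429,"z":-60,"rx":0,"ry":0,"rz":0.13,"gripper":1}
  ],
  "newtons": 60
}}

```text
clock: 3.4
eef_pos: [534.2, -312.8, 202.6]
tcp_rot: [-3.14, 0.001, 3.103]
contact_force: [-0.2, 0.6, -0.1]
opening: 1.0
grasp_force: 0.0
```

Emit:
{"api": "servo_tool", "payload": {
  "deltas": [
    {"x":0,"y":-1.5,"z":-40,"rx":0,"ry":0,"rz":0,"gripper":1},
    {"x":0,"y":-1.5,"z":-80,"rx":0,"ry":0,"rz":0,"gripper":1},
    {"x":0,"y":-1.5,"z":-112,"rx":0,"ry":0,"rz":0,"gripper":1},
    {"x":0,"y":-1.5,"z":-112,"rx":0,"ry":0,"rz":0,"gripper":1},
    {"x":0,"y":-1.5,"z":-112,"rx":0,"ry":0,"rz":0,"gripper":-0.3},
    {"x":0,"y":-1.5,"z":-112,"rx":0,"ry":0,"rz":0,"gripper":-0.6},
    {"x":0,"y":-1.5,"z":-112,"rx":0,"ry":0,"rz":0,"gripper":-1},
    {"x":0,"y":-1.5,"z":-112,"rx":0,"ry":0,"rz":0,"gripper":-1},
    {"x":0,"y":-1.5,"z":-112,"rx":0,"ry":0,"rz":0,"gripper":-1},
    {"x":0,"y":-1.5,"z":-112,"rx":0,"ry":0,"rz":0,"gripper":-1}
  ],
  "newtons": 60
}}

```text
clock: 4.4
eef_pos: [533.2, -310.9, 92.4]
tcp_rot: [-3.141, 0.001, 3.105]
contact_force: [-1.6, -0.2, 6.0]
opening: 0.202
grasp_force: 64.0
```

Emit:
{"api": "servo_tool", "payload": {
  "deltas": [
    {"x":0,"y":0,"z":0,"rx":0,"ry":0,"rz":0,"gripper":-1},
    {"x":0,"y":0,"z":0,"rx":0,"ry":0,"rz":0,"gripper":-1}
  ],
  "newtons": 100
}}

```text
clock: 4.6
eef_pos: [533.2, -310.9, 92.5]
tcp_rot: [-3.141, 0.001, 3.105]
contact_force: [-1.6, -0.2, 6.4]
opening: 0.198
grasp_force: 97.2
```

```bash
python3 - <<'E'
from rig import r
for k,v in r.sense().items(): print(k,v)
E
```

```text
clock 4.6
qpos [-5.30309943e-01  4.97503724e-01  1.75838713e+00 -1.44156525e-04
  8.84562112e-01 -2.06404333e+00]
qvel [1.15963122e-03 1.13994370e-04 1.82995301e-03 6.74718828e-04
 3.75564433e-04 1.63885622e-05]
joint_efforts [ 8.39851331e-01 -5.98746085e+01 -2.60808778e+01  1.79967661e-01
 -3.72227076e-01  2.07934587e-02]
eef_pos [ 533.21629811 -310.94802073   92.4667451 ]
tcp_rot [-3.14095471e+00  9.50975443e-04  3.10462130e+00]
contact_force [-1.59258459 -0.22708792  6.43530316]
wrist_torque [0.06861303 0.11892702 0.04054178]
grasp_force 97.19982147216797
opening 0.1984405564641378
```

Emit:
{"api": "servo_tool", "payload": {
  "deltas": [
    {"x":0,"y":0,"z":30,"rx":0,"ry":0,"rz":0,"gripper":-1},
    {"x":0,"y":0,"z":70,"rx":0,"ry":0,"rz":0,"gripper":-1},
    {"x":0,"y":0,"z":110,"rx":0,"ry":0,"rz":0,"gripper":-1},
    {"x":0,"y":0,"z":148,"rx":0,"ry":0,"rz":0,"gripper":-1},
    {"x":13,"y":40,"z":148,"rx":0,"ry":0,"rz":-0.093,"gripper":-1},
    {"x":13,"y":80,"z":148,"rx":0,"ry":0,"rz":-0.093,"gripper":-1},
    {"x":13,"y":120,"z":148,"rx":0,"ry":0,"rz":-0.093,"gripper":-1},
    {"x":13,"y":160,"z":148,"rx":0,"ry":0,"rz":-0.093,"gripper":-1},
    {"x":13,"y":180,"z":148,"rx":0,"ry":0,"rz":-0.093,"gripper":-1},
    {"x":13,"y":180,"z":148,"rx":0,"ry":0,"rz":-0.093,"gripper":-1}
  ],
  "newtons": 100
}}

```text
clock: 5.6
eef_pos: [545.3, -127.9, 239.3]
tcp_rot: [3.141, -0.001, 3.014]
contact_force: [-0.1, -1.8, -2.3]
opening: 0.201
grasp_force: 98.6
```

```bash
python3 - <<'E'
from rig import r
import cv2
s=r.sense(); print(s)
a=r.grab_frame("scene");b=r.grab_frame("top"); cv2.imwrite("pics/scene1.png",a);cv2.imwrite("pics/top1.png",b)
cv2.imwrite("pics/m1.png",cv2.vconcat([cv2.resize(a[130:320,180:440],(800,585))[:300],cv2.resize(b[200:310,200:430],(800,383))[:300]]))
E
```

```text
{'clock': 5.6, 'qpos': array([-2.33535854e-01,  2.45398157e-01,  1.76456620e+00,  8.47508753e-04,
        1.13291419e+00, -1.67746532e+00]), 'qvel': array([-0.04550478,  0.01337222, -0.01990847, -0.02450904, -0.00651675,
       -0.03906637]), 'joint_efforts': array([  1.66642472, -54.1044724 , -34.35299635,   0.28938641,
         0.07548479,   0.47888802]), 'eef_pos': array([ 545.29915827, -127.90144142,  239.26207173]), 'tcp_rot': array([ 3.14069301e+00, -1.19705346e-03,  3.01436648e+00]), 'contact_force': array([-0.11982939, -1.78428208, -2.32823701]), 'wrist_torque': array([-0.0534847, -0.0220386,  0.0160297]), 'grasp_force': 98.6095404624939, 'opening': 0.2005199589810591}
```

View pics/m1.png

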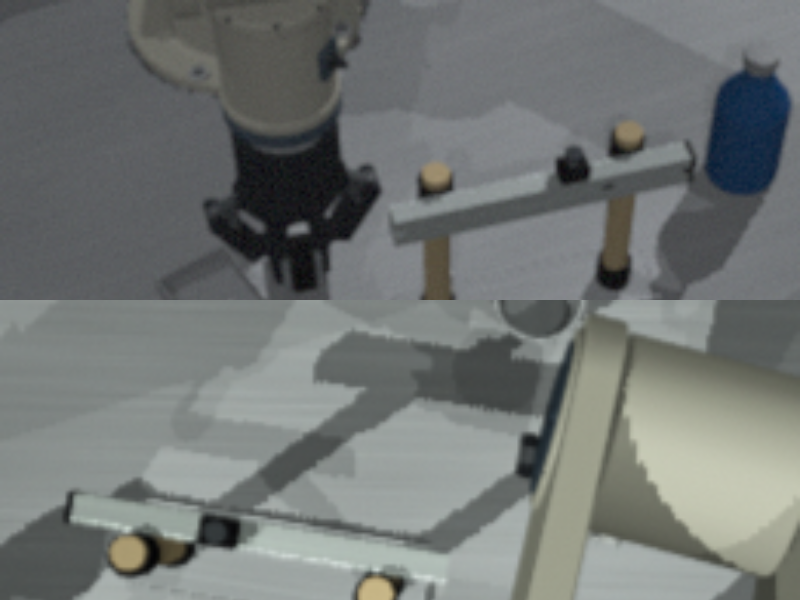

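Emit:
{"api": "servo_tool", "payload": {
  "deltas": [
    {"x":1,"y":40,"z":1,"rx":0,"ry":0,"rz":-0.002,"gripper":-1},
    {"x":1,"y":80,"z":1,"rx":0,"ry":0,"rz":-0.002,"gripper":-1},
    {"x":1,"y":120,"z":1,"rx":0,"ry":0,"rz":-0.002,"gripper":-1},
    {"x":1,"y":137,"z":1,"rx":0,"ry":0,"rz":-0.002,"gripper":-1},
    {"x":1,"y":137,"z":1,"rx":0,"ry":0,"rz":-0.002,"gripper":-1},
    {"x":1,"y":137,"z":1,"rx":0,"ry":0,"rz":-0.002,"gripper":-1},
    {"x":1,"y":137,"z":1,"rx":0,"ry":0,"rz":-0.002,"gripper":-1}
  ],
  "newtons": 100
}}

```text
clock: 6.4
eef_pos: [547.0, 5.1, 240.5]
tcp_rot: [-3.141, -0.0, 3.009]
contact_force: [0.2, 0.2, -2.3]
opening: 0.198
grasp_force: 99.2
```

Emit:
{"api": "servo_tool", "payload": {
  "deltas": [
    {"x":-3,"y":0,"z":0,"rx":0,"ry":0,"rz":0,"gripper":-1},
    {"x":-6,"y":0,"z":0,"rx":0,"ry":0,"rz":0,"gripper":-1},
    {"x":-9,"y":0,"z":0,"rx":0,"ry":0,"rz":0,"gripper":-1},
    {"x":-12,"y":0,"z":0,"rx":0,"ry":0,"rz":0,"gripper":-1},
    {"x":-13,"y":0,"z":0,"rx":0,"ry":0,"rz":0,"gripper":-1},
    {"x":-14,"y":0,"z":0,"rx":0,"ry":0,"rz":0,"gripper":-1},
    {"x":-15,"y":0,"z":0,"rx":0,"ry":0,"rz":0,"gripper":-1},
    {"x":-16,"y":0,"z":0,"rx":0,"ry":0,"rz":0,"gripper":-1},
    {"x":-16,"y":0,"z":0,"rx":0,"ry":0,"rz":0,"gripper":-1}
  ],
  "newtons": 100
}}

```text
clock: 7.3
eef_pos: [530.8, 6.5, 240.6]
tcp_rot: [-3.142, 0.0, 3.01]
contact_force: [-0.4, -0.1, -2.3]
opening: 0.196
grasp_force: 99.2
```

Emit:
{"api": "servo_tool", "payload": {
  "deltas": [
    {"x":-1,"y":0,"z":0,"rx":0,"ry":0,"rz":0,"gripper":-1},
    {"x":-2,"y":0,"z":0,"rx":0,"ry":0,"rz":0,"gripper":-1},
    {"x":-3,"y":0,"z":0,"rx":0,"ry":0,"rz":0,"gripper":-1},
    {"x":-4,"y":0,"z":0,"rx":0,"ry":0,"rz":0,"gripper":-1},
    {"x":-4.5,"y":0,"z":0,"rx":0,"ry":0,"rz":0,"gripper":-1},
    {"x":-5,"y":0,"z":0,"rx":0,"ry":0,"rz":0,"gripper":-1},
    {"x":-5,"y":0,"z":0,"rx":0,"ry":0,"rz":0,"gripper":-1}
  ],
  "newtons": 100
}}

```text
clock: 8.0
eef_pos: [525.8, 6.5, 240.6]
tcp_rot: [3.142, -0.0, 3.01]
contact_force: [-0.2, 0.0, -3.2]
opening: 0.2
grasp_force: 99.2
```

Emit:
{"api": "servo_tool", "payload": {
  "deltas": [
    {"x":-0.5,"y":0,"z":0,"rx":0,"ry":0,"rz":0,"gripper":-1},
    {"x":-1,"y":0,"z":0,"rx":0,"ry":0,"rz":0,"gripper":-1},
    {"x":-1.5,"y":0,"z":0,"rx":0,"ry":0,"rz":0,"gripper":-1},
    {"x":-2,"y":0,"z":0,"rx":0,"ry":0,"rz":0,"gripper":-1},
    {"x":-2,"y":0,"z":0,"rx":0,"ry":0,"rz":0,"gripper":-1}
  ],
  "newtons": 100
}}

```text
clock: 8.5
eef_pos: [523.8, 6.5, 240.6]
tcp_rot: [-3.142, -0.0, 3.01]
contact_force: [0.3, 0.0, -2.4]
opening: 0.196
grasp_force: 99.2
```

Emit:
{"api": "servo_tool", "payload": {
  "deltas": [
    {"x":-0.5,"y":0,"z":0,"rx":0,"ry":0,"rz":0,"gripper":-1},
    {"x":-1,"y":0,"z":0,"rx":0,"ry":0,"rz":0,"gripper":-1},
    {"x":-1.5,"y":0,"z":0,"rx":0,"ry":0,"rz":0,"gripper":-1},
    {"x":-2,"y":0,"z":0,"rx":0,"ry":0,"rz":0,"gripper":-1},
    {"x":-2,"y":0,"z":0,"rx":0,"ry":0,"rz":0,"gripper":-1}
  ],
  "newtons": 100
}}

```text
clock: 9.0
eef_pos: [521.8, 6.5, 240.6]
tcp_rot: [-3.142, -0.0, 3.01]
contact_force: [-0.6, 0.1, -2.0]
opening: 0.201
grasp_force: 99.2
```

Emit:
{"api": "servo_tool", "payload": {
  "deltas": [
    {"x":-0.5,"y":0,"z":0,"rx":0,"ry":0,"rz":0,"gripper":-1},
    {"x":-1,"y":0,"z":0,"rx":0,"ry":0,"rz":0,"gripper":-1},
    {"x":-1.5,"y":0,"z":0,"rx":0,"ry":0,"rz":0,"gripper":-1},
    {"x":-1.5,"y":0,"z":0,"rx":0,"ry":0,"rz":0,"gripper":-1}
  ],
  "newtons": 100
}}

```text
clock: 9.4
eef_pos: [520.8, 6.5, 240.7]
tcp_rot: [3.141, 0.001, 3.01]
contact_force: [2.4, 0.9, -4.9]
opening: 0.199
grasp_force: 99.1
```

Emit:
{"api": "servo_tool", "payload": {
  "deltas": [
    {"x":3,"y":0,"z":0,"rx":0,"ry":0,"rz":0,"gripper":-1},
    {"x":10,"y":30,"z":0,"rx":0,"ry":0,"rz":0,"gripper":-1},
    {"x":10,"y":54.5,"z":0,"rx":0,"ry":0,"rz":0,"gripper":-1},
    {"x":9.5,"y":54.5,"z":0,"rx":0,"ry":0,"rz":0,"gripper":-1},
    {"x":9,"y":54.5,"z":0,"rx":0,"ry":0,"rz":0,"gripper":-1},
    {"x":8.5,"y":54.5,"z":0,"rx":0,"ry":0,"rz":0,"gripper":-1},
    {"x":8,"y":54.5,"z":0,"rx":0,"ry":0,"rz":0,"gripper":-1},
    {"x":7.5,"y":54.5,"z":0,"rx":0,"ry":0,"rz":0,"gripper":-1},
    {"x":7,"y":54.5,"z":0,"rx":0,"ry":0,"rz":0,"gripper":-1},
    {"x":7,"y":54.5,"z":0,"rx":0,"ry":0,"rz":0,"gripper":-1}
  ],
  "newtons": 100
}}

```text
clock: 10.4
eef_pos: [528.1, 60.5, 240.8]
tcp_rot: [-3.141, 0.002, 3.01]
contact_force: [4.7, -1.7, -4.2]
opening: 0.196
grasp_force: 99.0
```

Emit:
{"api": "servo_tool", "payload": {
  "deltas": [
    {"x":3,"y":0,"z":0,"rx":0,"ry":0,"rz":0,"gripper":-1},
    {"x":-1,"y":-30,"z":0,"rx":0,"ry":0,"rz":-0.002,"gripper":-1},
    {"x":-4.2,"y":-54.5,"z":0,"rx":0,"ry":0,"rz":-0.002,"gripper":-1},
    {"x":-4.2,"y":-54.5,"z":-4,"rx":0,"ry":0,"rz":-0.002,"gripper":-1},
    {"x":-4.2,"y":-54.5,"z":-8,"rx":0,"ry":0,"rz":-0.002,"gripper":-1},
    {"x":-4.2,"y":-54.5,"z":-10,"rx":0,"ry":0,"rz":-0.002,"gripper":-1},
    {"x":-4.2,"y":-54.5,"z":-11,"rx":0,"ry":0,"rz":-0.002,"gripper":-1},
    {"x":-4.2,"y":-54.5,"z":-12,"rx":0,"ry":0,"rz":-0.002,"gripper":-1},
    {"x":-4.2,"y":-54.5,"z":-13,"rx":0,"ry":0,"rz":-0.002,"gripper":-1},
    {"x":-4.2,"y":-54.5,"z":-13,"rx":0,"ry":0,"rz":-0.002,"gripper":-1}
  ],
  "newtons": 100
}}

```text
clock: 11.4
eef_pos: [523.2, 6.8, 227.5]
tcp_rot: [-3.142, -0.0, 3.008]
contact_force: [-0.1, -0.0, -2.5]
opening: 0.198
grasp_force: 99.5
```

Emit:
{"api": "servo_tool", "payload": {
  "deltas": [
    {"x":0,"y":0,"z":-0.6,"rx":0,"ry":0,"rz":0,"gripper":-1},
    {"x":0,"y":0,"z":-1.2,"rx":0,"ry":0,"rz":0,"gripper":-1},
    {"x":0,"y":0,"z":-1.8,"rx":0,"ry":0,"rz":0,"gripper":-1},
    {"x":0,"y":0,"z":-2.4,"rx":0,"ry":0,"rz":0,"gripper":-1},
    {"x":0,"y":0,"z":-2.4,"rx":0,"ry":0,"rz":0,"gripper":-1}
  ],
  "newtons": 100
}}

```text
clock: 11.9
eef_pos: [523.1, 6.4, 225.1]
tcp_rot: [-3.142, -0.0, 3.008]
contact_force: [-0.2, 0.6, -2.3]
opening: 0.202
grasp_force: 99.5
```

Emit:
{"api": "servo_tool", "payload": {
  "deltas": [
    {"x":0,"y":0,"z":-0.6,"rx":0,"ry":0,"rz":0,"gripper":-1},
    {"x":0,"y":0,"z":-1.2,"rx":0,"ry":0,"rz":0,"gripper":-1},
    {"x":0,"y":0,"z":-1.8,"rx":0,"ry":0,"rz":0,"gripper":-1},
    {"x":0,"y":0,"z":-2.4,"rx":0,"ry":0,"rz":0,"gripper":-1},
    {"x":0,"y":0,"z":-2.4,"rx":0,"ry":0,"rz":0,"gripper":-1}
  ],
  "newtons": 100
}}

```text
clock: 12.4
eef_pos: [523.1, 6.5, 222.7]
tcp_rot: [-3.142, -0.0, 3.008]
contact_force: [0.5, 0.0, -3.0]
opening: 0.197
grasp_force: 99.5
```

Emit:
{"api": "servo_tool", "payload": {
  "deltas": [
    {"x":0,"y":0,"z":-0.6,"rx":0,"ry":0,"rz":0,"gripper":-1},
    {"x":0,"y":0,"z":-1.2,"rx":0,"ry":0,"rz":0,"gripper":-1},
    {"x":0,"y":0,"z":-1.6,"rx":0,"ry":0,"rz":0,"gripper":-1},
    {"x":0,"y":0,"z":-1.6,"rx":0,"ry":0,"rz":0,"gripper":-1}
  ],
  "newtons": 100
}}

```text
clock: 12.8
eef_pos: [523.4, 6.4, 222.2]
tcp_rot: [3.142, 0.001, 3.008]
contact_force: [-2.8, -0.8, 7.7]
opening: 0.199
grasp_force: 101.3
```

Emit:
{"api": "servo_tool", "payload": {
  "deltas": [
    {"x":0,"y":0,"z":4,"rx":0,"ry":0,"rz":0,"gripper":-1},
    {"x":-5.3,"y":-40,"z":4,"rx":0,"ry":0,"rz":0,"gripper":-1},
    {"x":-10.6,"y":-79.5,"z":4,"rx":0,"ry":0,"rz":0,"gripper":-1},
    {"x":-10.6,"y":-79.5,"z":4,"rx":0,"ry":0,"rz":0,"gripper":-1},
    {"x":-10.6,"y":-79.5,"z":-12,"rx":0,"ry":0,"rz":0,"gripper":-1},
    {"x":-10.6,"y":-79.5,"z":-25,"rx":0,"ry":0,"rz":0,"gripper":-1},
    {"x":-10.6,"y":-79.5,"z":-25,"rx":0,"ry":0,"rz":0,"gripper":-1},
    {"x":-10.6,"y":-79.5,"z":-25,"rx":0,"ry":0,"rz":0,"gripper":-1}
  ],
  "newtons": 100
}}

```text
clock: 13.6
eef_pos: [512.4, -72.6, 195.9]
tcp_rot: [3.141, -0.001, 3.008]
contact_force: [-0.2, 0.9, -2.3]
opening: 0.198
grasp_force: 99.9
```

```bash
python3 - <<'E'
from rig import r
import cv2
a=r.grab_frame("scene");b=r.grab_frame("top"); cv2.imwrite("pics/scene2.png",a);cv2.imwrite("pics/top2.png",b)
cv2.imwrite("pics/m2.png",cv2.vconcat([cv2.resize(a[150:250,240:400],(800,500),interpolation=cv2.INTER_CUBIC)[:380],cv2.resize(b[240:300,280:440],(800,300))[:220]]))
E
```

View pics/m2.png

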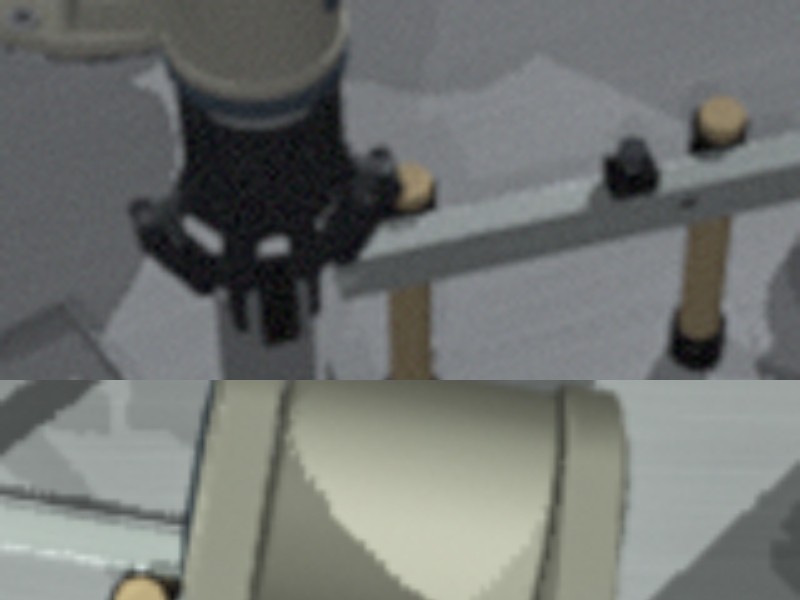

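Emit:
{"api": "servo_tool", "payload": {
  "deltas": [
    {"x":0.5,"y":4,"z":0.2,"rx":0,"ry":0,"rz":0,"gripper":-1},
    {"x":1.1,"y":8,"z":0.2,"rx":0,"ry":0,"rz":0,"gripper":-1},
    {"x":1.3,"y":10,"z":0.2,"rx":0,"ry":0,"rz":0,"gripper":-1},
    {"x":1.5,"y":11,"z":0.2,"rx":0,"ry":0,"rz":0,"gripper":-1},
    {"x":1.6,"y":12,"z":0.2,"rx":0,"ry":0,"rz":0,"gripper":-1},
    {"x":1.7,"y":13,"z":0.2,"rx":0,"ry":0,"rz":0,"gripper":-1},
    {"x":1.9,"y":14,"z":0.2,"rx":0,"ry":0,"rz":0,"gripper":-1},
    {"x":2,"y":15,"z":0.2,"rx":0,"ry":0,"rz":0,"gripper":-1},
    {"x":2,"y":15,"z":0.2,"rx":0,"ry":0,"rz":0,"gripper":-1}
  ],
  "newtons": 100
}}

```text
clock: 14.6
eef_pos: [514.6, -58.0, 196.4]
tcp_rot: [3.142, -0.0, 3.008]
contact_force: [0.2, -0.3, -2.3]
opening: 0.201
grasp_force: 99.9
```

Emit:
{"api": "servo_tool", "payload": {
  "deltas": [
    {"x":0.13,"y":1,"z":0,"rx":0,"ry":0,"rz":0,"gripper":-1},
    {"x":0.27,"y":2,"z":0,"rx":0,"ry":0,"rz":0,"gripper":-1},
    {"x":0.4,"y":3,"z":0,"rx":0,"ry":0,"rz":0,"gripper":-1},
    {"x":0.53,"y":4,"z":0,"rx":0,"ry":0,"rz":0,"gripper":-1},
    {"x":0.53,"y":4,"z":0,"rx":0,"ry":0,"rz":0,"gripper":-1}
  ],
  "newtons": 100
}}

```text
clock: 15.1
eef_pos: [515.1, -53.9, 196.4]
tcp_rot: [3.142, -0.0, 3.008]
contact_force: [0.3, 0.7, -2.9]
opening: 0.196
grasp_force: 99.9
```

Emit:
{"api": "servo_tool", "payload": {
  "deltas": [
    {"x":0.13,"y":1,"z":-0.2,"rx":0,"ry":0,"rz":0,"gripper":-1},
    {"x":0.27,"y":2,"z":-0.2,"rx":0,"ry":0,"rz":0,"gripper":-1},
    {"x":0.4,"y":3,"z":-0.2,"rx":0,"ry":0,"rz":0,"gripper":-1},
    {"x":0.53,"y":4,"z":-0.2,"rx":0,"ry":0,"rz":0,"gripper":-1},
    {"x":0.66,"y":5,"z":-0.2,"rx":0,"ry":0,"rz":0,"gripper":-1},
    {"x":0.66,"y":5,"z":-0.2,"rx":0,"ry":0,"rz":0,"gripper":-1}
  ],
  "newtons": 100
}}

```text
clock: 15.7
eef_pos: [515.8, -48.9, 196.2]
tcp_rot: [3.142, 0.0, 3.008]
contact_force: [-0.7, 0.3, -3.4]
opening: 0.193
grasp_force: 99.9
```

Emit:
{"api": "servo_tool", "payload": {
  "deltas": [
    {"x":0.13,"y":1,"z":0,"rx":0,"ry":0,"rz":0,"gripper":-1},
    {"x":0.27,"y":2,"z":0,"rx":0,"ry":0,"rz":0,"gripper":-1},
    {"x":0.4,"y":3,"z":0,"rx":0,"ry":0,"rz":0,"gripper":-1},
    {"x":0.53,"y":4,"z":0,"rx":0,"ry":0,"rz":0,"gripper":-1},
    {"x":0.53,"y":4,"z":0,"rx":0,"ry":0,"rz":0,"gripper":-1}
  ],
  "newtons": 100
}}

```text
clock: 16.2
eef_pos: [516.3, -44.9, 196.2]
tcp_rot: [3.142, -0.0, 3.008]
contact_force: [-0.2, 0.4, -2.8]
opening: 0.201
grasp_force: 99.9
```

Emit:
{"api": "servo_tool", "payload": {
  "deltas": [
    {"x":0.13,"y":1,"z":0,"rx":0,"ry":0,"rz":0,"gripper":-1},
    {"x":0.27,"y":2,"z":0,"rx":0,"ry":0,"rz":0,"gripper":-1},
    {"x":0.4,"y":3,"z":0,"rx":0,"ry":0,"rz":0,"gripper":-1},
    {"x":0.53,"y":4,"z":0,"rx":0,"ry":0,"rz":0,"gripper":-1},
    {"x":0.67,"y":5,"z":0,"rx":0,"ry":0,"rz":0,"gripper":-1},
    {"x":0.8,"y":6,"z":0,"rx":0,"ry":0,"rz":0,"gripper":-1},
    {"x":0.93,"y":7,"z":0,"rx":0,"ry":0,"rz":0,"gripper":-1},
    {"x":1.07,"y":8,"z":0,"rx":0,"ry":0,"rz":0,"gripper":-1},
    {"x":1.07,"y":8,"z":0,"rx":0,"ry":0,"rz":0,"gripper":-1}
  ],
  "newtons": 100
}}

```text
clock: 17.1
eef_pos: [517.4, -36.9, 196.2]
tcp_rot: [3.142, 0.0, 3.008]
contact_force: [0.2, -1.1, -2.0]
opening: 0.202
grasp_force: 99.9
```

Emit:
{"api": "servo_tool", "payload": {
  "deltas": [
    {"x":0.2,"y":1.5,"z":0,"rx":0,"ry":0,"rz":0,"gripper":-1},
    {"x":0.4,"y":3,"z":0,"rx":0,"ry":0,"rz":0,"gripper":-1},
    {"x":0.6,"y":4.5,"z":0,"rx":0,"ry":0,"rz":0,"gripper":-1},
    {"x":0.8,"y":6,"z":0,"rx":0,"ry":0,"rz":0,"gripper":-1},
    {"x":1,"y":7.5,"z":0,"rx":0,"ry":0,"rz":0,"gripper":-1},
    {"x":1.2,"y":9,"z":0,"rx":0,"ry":0,"rz":0,"gripper":-1},
    {"x":1.33,"y":10,"z":0,"rx":0,"ry":0,"rz":0,"gripper":-1},
    {"x":1.33,"y":10,"z":0,"rx":0,"ry":0,"rz":0,"gripper":-1}
  ],
  "newtons": 100
}}

```text
clock: 17.9
eef_pos: [518.7, -26.9, 196.2]
tcp_rot: [3.142, 0.0, 3.008]
contact_force: [0.2, 0.9, -2.6]
opening: 0.197
grasp_force: 99.9
```

Emit:
{"api": "servo_tool", "payload": {
  "deltas": [
    {"x":0.53,"y":4,"z":0,"rx":0,"ry":0,"rz":0,"gripper":-1},
    {"x":1.07,"y":8,"z":0,"rx":0,"ry":0,"rz":0,"gripper":-1},
    {"x":1.6,"y":12,"z":0,"rx":0,"ry":0,"rz":0,"gripper":-1},
    {"x":2.13,"y":16,"z":0,"rx":0,"ry":0,"rz":0,"gripper":-1},
    {"x":2.67,"y":20,"z":0,"rx":0,"ry":0,"rz":0,"gripper":-1},
    {"x":3.2,"y":24,"z":0,"rx":0,"ry":0,"rz":0,"gripper":-1},
    {"x":3.73,"y":28,"z":0,"rx":0,"ry":0,"rz":0,"gripper":-1},
    {"x":4.27,"y":32,"z":0,"rx":0,"ry":0,"rz":0,"gripper":-1},
    {"x":4.8,"y":36,"z":0,"rx":0,"ry":0,"rz":0,"gripper":-1},
    {"x":5.34,"y":40,"z":0,"rx":0,"ry":0,"rz":0,"gripper":-1}
  ],
  "newtons": 100
}}

```text
clock: 18.9
eef_pos: [524.1, 13.3, 196.2]
tcp_rot: [3.142, 0.0, 3.008]
contact_force: [-0.1, -0.0, -2.4]
opening: 0.2
grasp_force: 99.9
```

Emit:
{"api": "servo_tool", "payload": {
  "deltas": [
    {"x":0.53,"y":4,"z":0,"rx":0,"ry":0,"rz":0,"gripper":-1},
    {"x":1.07,"y":8,"z":0,"rx":0,"ry":0,"rz":0,"gripper":-1},
    {"x":1.6,"y":12,"z":0,"rx":0,"ry":0,"rz":0,"gripper":-1},
    {"x":2.13,"y":16,"z":0,"rx":0,"ry":0,"rz":0,"gripper":-1},
    {"x":2.67,"y":20,"z":0,"rx":0,"ry":0,"rz":0,"gripper":-1},
    {"x":3.2,"y":24,"z":0,"rx":0,"ry":0,"rz":0,"gripper":-1},
    {"x":3.73,"y":28,"z":0,"rx":0,"ry":0,"rz":0,"gripper":-1},
    {"x":4.27,"y":32,"z":0,"rx":0,"ry":0,"rz":0,"gripper":-1},
    {"x":4.8,"y":36,"z":0,"rx":0,"ry":0,"rz":0,"gripper":-1},
    {"x":5.34,"y":40,"z":0,"rx":0,"ry":0,"rz":0,"gripper":-1}
  ],
  "newtons": 100
}}

```text
clock: 19.9
eef_pos: [529.4, 53.3, 196.2]
tcp_rot: [-3.142, -0.0, 3.008]
contact_force: [-0.3, -0.1, -2.3]
opening: 0.198
grasp_force: 99.9
```

```bash
python3 - <<'E'
from fit import *
a=r.grab_frame("scene"); cv2.imwrite("pics/scene3.png",a)
cv2.imwrite("pics/m3.png",cv2.resize(a[150:240,290:410],(800,600),interpolation=cv2.INTER_CUBIC))
# latch place: rail-local y of points near the latch base on the rail's top front edge, using corrected rail line
for u in(358,362,366,370,374):
    print(u)
p0=np.array([499.6,104.9,194]);
for y in(0,10,20,30,40,50,60,70): print(y,proj("scene",p0+y*np.array([.1325,.991,0])).round(1))
E
```

```text
358
362
366
370
374
0 [[356.7 189.6]]
10 [[360.4 188.8]]
20 [[364.1 188. ]]
30 [[367.8 187.2]]
40 [[371.4 186.3]]
50 [[375.1 185.5]]
60 [[378.7 184.7]]
70 [[382.4 183.9]]
```

View pics/m3.png

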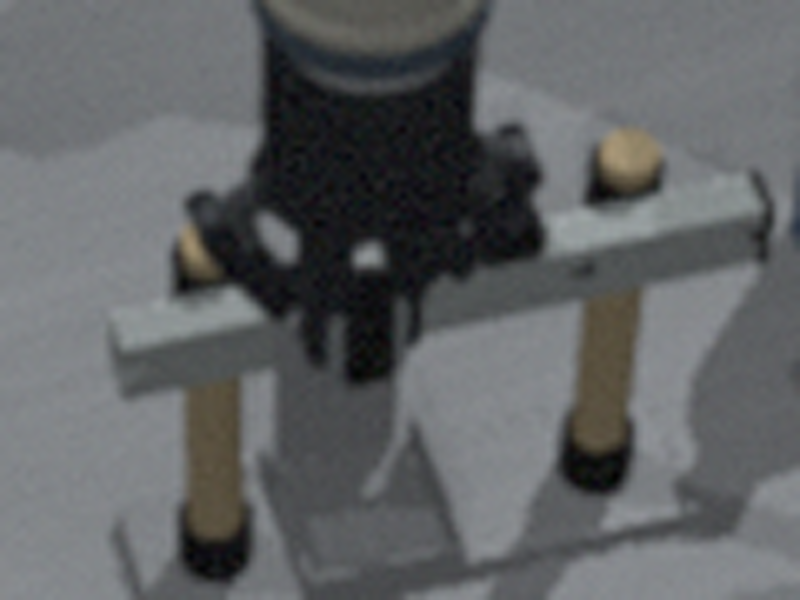

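Emit:
{"api": "servo_tool", "payload": {
  "deltas": [
    {"x":0.53,"y":4,"z":0,"rx":0,"ry":0,"rz":0,"gripper":-1},
    {"x":1.07,"y":8,"z":0,"rx":0,"ry":0,"rz":0,"gripper":-1},
    {"x":1.6,"y":12,"z":0,"rx":0,"ry":0,"rz":0,"gripper":-1},
    {"x":2.13,"y":16,"z":0,"rx":0,"ry":0,"rz":0,"gripper":-1},
    {"x":2.67,"y":20,"z":0,"rx":0,"ry":0,"rz":0,"gripper":-1},
    {"x":3.2,"y":24,"z":0,"rx":0,"ry":0,"rz":0,"gripper":-1},
    {"x":3.73,"y":28,"z":0,"rx":0,"ry":0,"rz":0,"gripper":-1},
    {"x":4.27,"y":32,"z":0,"rx":0,"ry":0,"rz":0,"gripper":-1},
    {"x":4.27,"y":32,"z":0,"rx":0,"ry":0,"rz":0,"gripper":-1}
  ],
  "newtons": 100
}}

```text
clock: 20.85
eef_pos: [533.7, 85.5, 196.2]
tcp_rot: [3.141, 0.0, 3.008]
contact_force: [0.2, 0.5, -2.6]
opening: 0.195
grasp_force: 99.9
```

Emit:
{"api": "servo_tool", "payload": {
  "deltas": [
    {"x":0.2,"y":1.5,"z":0,"rx":0,"ry":0,"rz":0,"gripper":-1},
    {"x":0.4,"y":3,"z":0,"rx":0,"ry":0,"rz":0,"gripper":-1},
    {"x":0.6,"y":4.5,"z":0,"rx":0,"ry":0,"rz":0,"gripper":-1},
    {"x":0.8,"y":6,"z":0,"rx":0,"ry":0,"rz":0,"gripper":-1},
    {"x":1,"y":7.5,"z":0,"rx":0,"ry":0,"rz":0,"gripper":-1},
    {"x":1.2,"y":9,"z":0,"rx":0,"ry":0,"rz":0,"gripper":-1},
    {"x":1.4,"y":10.5,"z":0,"rx":0,"ry":0,"rz":0,"gripper":-1},
    {"x":1.6,"y":12,"z":0,"rx":0,"ry":0,"rz":0,"gripper":-1}
  ],
  "newtons": 100
}}

```text
clock: 21.65
eef_pos: [535.2, 97.1, 196.2]
tcp_rot: [-3.142, -0.0, 3.008]
contact_force: [-0.2, -0.2, -1.9]
opening: 0.198
grasp_force: 99.9
```

Emit:
{"api": "servo_tool", "payload": {
  "deltas": [
    {"x":0.13,"y":1,"z":0,"rx":0,"ry":0,"rz":0,"gripper":-1},
    {"x":0.27,"y":2,"z":0,"rx":0,"ry":0,"rz":0,"gripper":-1},
    {"x":0.4,"y":3,"z":0,"rx":0,"ry":0,"rz":0,"gripper":-1},
    {"x":0.53,"y":4,"z":0,"rx":0,"ry":0,"rz":0,"gripper":-1},
    {"x":0.67,"y":5,"z":0,"rx":0,"ry":0,"rz":0,"gripper":-1},
    {"x":0.8,"y":6,"z":0,"rx":0,"ry":0,"rz":0,"gripper":-1}
  ],
  "newtons": 100
}}

```text
clock: 22.25
eef_pos: [535.6, 102.7, 195.9]
tcp_rot: [-3.141, -0.001, 3.008]
contact_force: [-1.2, -2.8, -5.4]
opening: 0.198
grasp_force: 99.5
```

Emit:
{"api": "servo_tool", "payload": {
  "deltas": [
    {"x":0.13,"y":1,"z":0,"rx":0,"ry":0,"rz":0,"gripper":-1},
    {"x":0.27,"y":2,"z":0,"rx":0,"ry":0,"rz":0,"gripper":-1},
    {"x":0.4,"y":3,"z":0,"rx":0,"ry":0,"rz":0,"gripper":-1},
    {"x":0.53,"y":4,"z":0,"rx":0,"ry":0,"rz":0,"gripper":-1}
  ],
  "newtons": 100
}}

```text
clock: 22.65
eef_pos: [536.6, 107.0, 196.1]
tcp_rot: [-3.141, 0.0, 3.008]
contact_force: [-0.4, -3.0, -5.4]
opening: 0.195
grasp_force: 99.5
```

Emit:
{"api": "servo_tool", "payload": {
  "deltas": [
    {"x":0.13,"y":1,"z":0,"rx":0,"ry":0,"rz":0,"gripper":-1},
    {"x":0.27,"y":2,"z":0,"rx":0,"ry":0,"rz":0,"gripper":-1},
    {"x":0.4,"y":3,"z":0,"rx":0,"ry":0,"rz":0,"gripper":-1}
  ],
  "newtons": 100
}}

```text
clock: 22.95
eef_pos: [537.1, 109.9, 196.2]
tcp_rot: [-3.141, 0.0, 3.008]
contact_force: [-0.4, -4.2, -6.0]
opening: 0.2
grasp_force: 99.3
```

Emit:
{"api": "servo_tool", "payload": {
  "deltas": [
    {"x":0.13,"y":1,"z":0,"rx":0,"ry":0,"rz":0,"gripper":-1},
    {"x":0.27,"y":2,"z":0,"rx":0,"ry":0,"rz":0,"gripper":-1}
  ],
  "newtons": 100
}}

```text
clock: 23.15
eef_pos: [537.2, 112.0, 196.1]
tcp_rot: [-3.141, -0.0, 3.008]
contact_force: [-0.3, -3.4, -5.1]
opening: 0.195
grasp_force: 99.3
```

Emit:
{"api": "servo_tool", "payload": {
  "deltas": [
    {"x":0.13,"y":1,"z":0,"rx":0,"ry":0,"rz":0,"gripper":-1},
    {"x":0.27,"y":2,"z":0,"rx":0,"ry":0,"rz":0,"gripper":-1}
  ],
  "newtons": 100
}}

```text
clock: 23.35
eef_pos: [537.5, 114.2, 196.2]
tcp_rot: [3.141, 0.0, 3.008]
contact_force: [-0.2, -1.8, -5.8]
opening: 0.2
grasp_force: 99.3
```

Emit:
{"api": "servo_tool", "payload": {
  "deltas": [
    {"x":0.13,"y":1,"z":0,"rx":0,"ry":0,"rz":0,"gripper":-1},
    {"x":0.27,"y":2,"z":0,"rx":0,"ry":0,"rz":0,"gripper":-1}
  ],
  "newtons": 100
}}

```text
clock: 23.55
eef_pos: [537.9, 116.3, 196.2]
tcp_rot: [3.141, 0.0, 3.008]
contact_force: [0.2, -2.0, -5.2]
opening: 0.2
grasp_force: 99.3
```

Emit:
{"api": "servo_tool", "payload": {
  "deltas": [
    {"x":0.13,"y":1,"z":0,"rx":0,"ry":0,"rz":0,"gripper":-1},
    {"x":0.27,"y":2,"z":0,"rx":0,"ry":0,"rz":0,"gripper":-1}
  ],
  "newtons": 100
}}

```text
clock: 23.75
eef_pos: [538.2, 118.3, 196.2]
tcp_rot: [3.141, 0.0, 3.008]
contact_force: [-0.4, -0.7, -5.2]
opening: 0.199
grasp_force: 99.3
```

Emit:
{"api": "servo_tool", "payload": {
  "deltas": [
    {"x":0.13,"y":1,"z":0,"rx":0,"ry":0,"rz":0,"gripper":-1},
    {"x":0.27,"y":2,"z":0,"rx":0,"ry":0,"rz":0,"gripper":-1}
  ],
  "newtons": 100
}}

```text
clock: 23.95
eef_pos: [538.4, 120.2, 196.2]
tcp_rot: [3.141, 0.0, 3.008]
contact_force: [-0.0, -0.0, -6.2]
opening: 0.197
grasp_force: 99.4
```

Emit:
{"api": "servo_tool", "payload": {
  "deltas": [
    {"x":0.13,"y":1,"z":0,"rx":0,"ry":0,"rz":0,"gripper":-1},
    {"x":0.27,"y":2,"z":0,"rx":0,"ry":0,"rz":0,"gripper":-1}
  ],
  "newtons": 100
}}

```text
clock: 24.15
eef_pos: [538.5, 122.8, 196.2]
tcp_rot: [3.14, -0.001, 3.007]
contact_force: [-0.8, 5.5, -4.5]
opening: 0.198
grasp_force: 99.5
```

Emit:
{"api": "servo_tool", "payload": {
  "deltas": [
    {"x":0.13,"y":1,"z":0,"rx":0,"ry":0,"rz":0,"gripper":-1},
    {"x":0.13,"y":1,"z":0,"rx":0,"ry":0,"rz":0,"gripper":-1}
  ],
  "newtons": 100
}}

```text
clock: 24.35
eef_pos: [539.3, 123.6, 196.5]
tcp_rot: [3.141, 0.001, 3.008]
contact_force: [1.0, 4.1, -4.3]
opening: 0.196
grasp_force: 99.5
```

Emit:
{"api": "servo_tool", "payload": {
  "deltas": [
    {"x":0.13,"y":1,"z":0,"rx":0,"ry":0,"rz":0,"gripper":-1},
    {"x":0.13,"y":1,"z":0,"rx":0,"ry":0,"rz":0,"gripper":-1}
  ],
  "newtons": 100
}}

```text
clock: 24.55
eef_pos: [538.9, 123.9, 196.2]
tcp_rot: [-3.141, 0.0, 3.008]
contact_force: [0.3, 2.0, -4.5]
opening: 0.202
grasp_force: 99.5
```

Emit:
{"api": "servo_tool", "payload": {
  "deltas": [
    {"x":0.1,"y":0.8,"z":0,"rx":0,"ry":0,"rz":0,"gripper":-1},
    {"x":0.1,"y":0.8,"z":0,"rx":0,"ry":0,"rz":0,"gripper":-1},
    {"x":0.1,"y":0.8,"z":0,"rx":0,"ry":0,"rz":0,"gripper":-1}
  ],
  "newtons": 100
}}

```text
clock: 24.85
eef_pos: [538.5, 124.3, 196.0]
tcp_rot: [-3.141, -0.001, 3.008]
contact_force: [-1.0, -2.1, -4.7]
opening: 0.201
grasp_force: 99.5
```

Emit:
{"api": "servo_tool", "payload": {
  "deltas": [
    {"x":-0.05,"y":-0.4,"z":-0.5,"rx":0,"ry":0,"rz":0,"gripper":-1},
    {"x":-0.05,"y":-0.4,"z":-1,"rx":0,"ry":0,"rz":0,"gripper":-1},
    {"x":-0.05,"y":-0.4,"z":-1,"rx":0,"ry":0,"rz":0,"gripper":-1}
  ],
  "newtons": 20
}}

```text
clock: 25.15
eef_pos: [538.9, 124.2, 195.1]
tcp_rot: [-3.141, -0.0, 3.008]
contact_force: [-0.4, -2.3, -5.7]
opening: 0.199
grasp_force: 99.5
```

Emit:
{"api": "servo_tool", "payload": {
  "deltas": [
    {"x":0,"y":0,"z":0,"rx":0,"ry":0,"rz":0,"gripper":-0.5},
    {"x":0,"y":0,"z":0,"rx":0,"ry":0,"rz":0,"gripper":-0.3},
    {"x":0,"y":0,"z":0,"rx":0,"ry":0,"rz":0,"gripper":0},
    {"x":0,"y":0,"z":0,"rx":0,"ry":0,"rz":0,"gripper":0.2},
    {"x":0,"y":0,"z":0,"rx":0,"ry":0,"rz":0,"gripper":0.2},
    {"x":0,"y":0,"z":0,"rx":0,"ry":0,"rz":0,"gripper":0.2}
  ],
  "newtons": 20
}}

```text
clock: 25.75
eef_pos: [539.0, 124.5, 195.3]
tcp_rot: [3.141, 0.0, 3.008]
contact_force: [-0.8, -0.1, -0.2]
opening: 0.6
grasp_force: 0.0
```

Released with no force left. I'll rise, clear the view, and check.

Emit:
{"api": "servo_tool", "payload": {
  "deltas": [
    {"x":0,"y":0,"z":15,"rx":0,"ry":0,"rz":0,"gripper":0.2},
    {"x":0,"y":0,"z":40,"rx":0,"ry":0,"rz":0,"gripper":0.2},
    {"x":0,"y":0,"z":80,"rx":0,"ry":0,"rz":0,"gripper":0.2},
    {"x":0,"y":0,"z":120,"rx":0,"ry":0,"rz":0,"gripper":0.2},
    {"x":0,"y":-50,"z":150,"rx":0,"ry":0,"rz":0,"gripper":0.2},
    {"x":0,"y":-100,"z":150,"rx":0,"ry":0,"rz":0,"gripper":0.2},
    {"x":0,"y":-150,"z":150,"rx":0,"ry":0,"rz":0,"gripper":0.2},
    {"x":0,"y":-200,"z":150,"rx":0,"ry":0,"rz":0,"gripper":0.2},
    {"x":0,"y":-230,"z":150,"rx":0,"ry":0,"rz":0,"gripper":0.2},
    {"x":0,"y":-230,"z":150,"rx":0,"ry":0,"rz":0,"gripper":0.2}
  ],
  "newtons": 20
}}

```text
clock: 26.75
eef_pos: [538.6, -109.7, 345.2]
tcp_rot: [-3.14, 0.0, 3.004]
contact_force: [-0.1, 0.5, 1.0]
opening: 0.599
grasp_force: 0.0
```

```bash
python3 - <<'E'
from rig import r
import cv2
a=r.grab_frame("scene");b=r.grab_frame("top"); cv2.imwrite("pics/scene4.png",a);cv2.imwrite("pics/top4.png",b)
cv2.imwrite("pics/m4.png",cv2.vconcat([cv2.resize(a[150:250,290:420],(520,400),interpolation=cv2.INTER_CUBIC)[:330],cv2.resize(b[230:300,205:335],(520,280),interpolation=cv2.INTER_CUBIC)[:270]]))
E
```

```text
(no output)
```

View pics/m4.png

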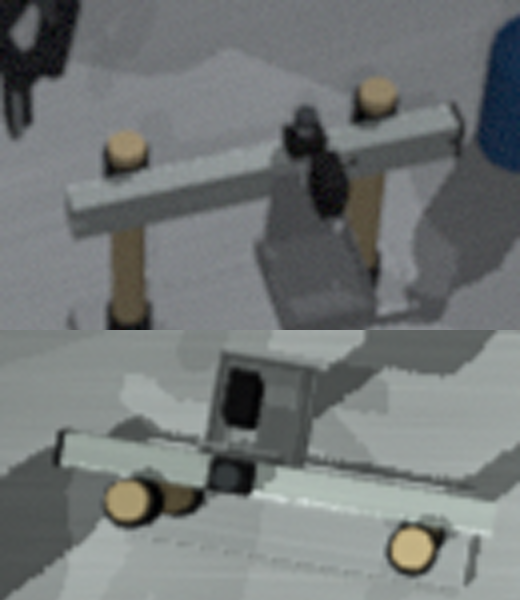

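```bash
python3 - <<'E'
from fit import *
g=ray("top",(265.3,246.5),225);l=ray("top",(262.7,266),208);d=np.array([.1325,.991,0]);c=np.array([499.6,104.9,0])
print(g,l,(g-c)@d,(l-c)@d)
E
```

```text
[546.61851575 120.3118921  225.        ] [501.30172212 127.25866059 208.        ] 21.503138403970475 22.382910829743114
```

```bash
python3 -c "
from rig import r
print(r.sign_off())"
```

```text
the job is handed in; nothing more can be done
None
```

The steel caddy now hangs by itself on the rail. Force readings and the last camera picture put the latch pin between the shoe's two rollers. I handed the job in at about 27 s of the 64 s allowed, the bystanders were not touched, and no verdict was returned.

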